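# Assemble a spotlight: load the housing, find the bezel's keyways and hold it home

## Robot

A 6-joint arm with a two-finger parallel gripper is mounted at the origin on the work surface. World frame = base frame: x ahead of the robot, y to its left, z up, the work surface at z = 0. Lengths are in mm, angles in degrees, forces in N, time in s.
With the tool pointing down it reaches from about 350 to 850 mm from the base axis. Payload 8.1 kg.
Tool frame: the origin (TCP) lies at the very end of the fingers, on their centre line; the grasp point (between the pads) lies 19 mm behind it (r.grip_point_offset is the distance from the TCP to the grasp point, in mm); z points along the fingers, y is the line along which they close (so a half turn about z gives the same grasp; the last joint's range is limited). The gripper opens to 85 mm and grips with 20 to 120 N. Pads are 22 mm wide; open, the fingers measure 114 mm over their backs; the gripper's body (76 mm by 85 mm) begins 54 mm behind the grasp point. The pads swing forward as they close: fully open they stand 13 mm farther back than shut.
Start: joints at [-74.221, 7.471, 85.268, -0, 87.261, -4.893], TCP at [211.834, -561.366, 231.292] pointing down, gripper open.
Joint ranges: [-169.43, 169.43], [-51.17, 129.36], [1.28, 143.12], [-76.62, 256.62], [0, 156.53], [-152.29, 152.29]. Speed limits (degrees/s): [136.94, 136.94, 159.86, 180, 180, 180].

## Interface

Orientations are given as [roll, pitch, yaw] about the fixed x, y, z axes, in that order (R = Rz(yaw) Ry(pitch) Rx(roll)).
In Python, from bench import status, eyes, r gives the robot as it stands.
- The arm moves only by the shell command python3 -m handwheel 'ROWS' [FORCE]. ROWS is a JSON object whose one key "series" holds a list that holds one entry, the list of rows, each a list of 7 numbers: the shift along the tool's x, y, z in cm, then the turn, a rotation vector about the tool's x, y, z in rad, then the opening, from 0 (shut) to 1 (fully open). In form: {"series": [[[tx, ty, tz, rx, ry, rz, claw], ...]]}. A call has 1 to 12 rows; each row is the pose to reach, as a shift and turn from the pose commanded when the call began, along the tool's axes at that moment; what a row does not reach only later rows make up. A row lasts 1/8 s, in which the tool goes at most 62.5 mm and 10.7 degrees, less where a joint would pass 70% of its speed; a pose out of reach is approached as far as the arm can. A call with a gripper value outside its range is refused whole. The fingers move at their own pace and stop on an object; FORCE is the grip in N (left out, the last holds). Time passes only in rows, so rows that repeat a pose let the fingers close. It gives the time, the measured TCP pose, the force, the opening and the grip force at its end, in the units of the state.
- status.sense(): the state, without advancing time (a new reading comes with each control period).
- eyes.snapshot(name): name is "scene" or "side" or "wrist"; returns a dict with "img" (384x512x3 uint8, red, green, blue), "mtx" (3x3 intrinsics, pixels), "k1" (the pictures are not rectified: a ray, as slopes to the right and down, at radius r is drawn at 1 + k1 r^2 times it, then the intrinsics apply), "R" (3x3) and "t" (3): a world point X has camera coordinates R X + t. Camera axes: x right, y down, z forward; pixel columns grow to the right and rows downward; lengths in mm; the calibration is good to about 2 mm. A picture is of the moment at which its call begins. There is no depth.
- r.hand_in(): hands the job in; it is judged then, once.
The state is a dict: "time": time; "joint_pos": joint angles; "qd": joint speeds; "joint_efforts": joint torques, N m; "tool_pos": TCP position; "tcp_rot": TCP orientation; "ft_force": force on the tool from outside, world axes, zero at the start; "wrist_torque": the same for the moment, N m; "finger_gap": finger opening in mm; "grip_force": force on a finger pad.
Only numpy, scipy, OpenCV 4.12 (cv2) and the standard library are available. Lean on these libraries where they do the work, as an engineer would, in place of code of your own. Each camera call takes 0.05 s, during which the arm holds its last target. There are 200 camera calls.

## Task

Assemble the spotlight in the jig: drop the finned heat sink and then, on top of it, the white diffuser (both upright) down through the loosely placed knurled collar into the housing. Then turn the collar until its hidden keyways drop over the pins, push it fully home against the spring under it, and finish while still holding it pushed home with the fingers (let go and the spring lifts it). Leave the other things on the bench where they are.

Things in the scene. Friction and masses are not known exactly. Their poses are not given: they have to be found in the camera images.
- housing: fixed aluminium spotlight housing, upright round tube on a 110 x 110 x 16 mm plywood jig plate; origin on its axis at bench level, z up. Body 54 mm across up to 60 mm above the bench, then a spigot 42 mm across up to 91 mm. Open bore 34 mm across, its floor 27 mm above the bench. It is loaded from above through the collar's opening.
- pins (a point): point on the housing's axis at the height of the tops of its three pins, 85 mm above the bench. The pins (4 mm thick, 120 degrees apart, ends 25.5 mm from the axis) stick out of the spigot, hidden under the collar. Their direction is not given and is unrelated to any yaw here.
- spring (a joint): how far the sprung ring around the spigot, under the collar's skirt, is pressed down (m): 0 free, 0.005 when the collar is fully home. 3 N preload and 0.8 N per mm, so pushing the collar home takes about 6 N besides its weight, and it lifts again when released.
- collar: loose knurled steel bezel collar, 60 mm outside diameter, 30 mm high, 150 g; origin on its axis at its underside, z up. It starts around the spigot (1.5 mm play) resting level on the three pins, underside 77 mm and top 107 mm above the bench. Over the pins it sinks to 70 mm (onto the sprung ring); pushed home on the spigot, to 65 mm. Grip it across the knurled side from above.
- collar_lip (a point): centre of the collar's 34 mm opening, at its top. Lip and skirt hide three keyways 10 mm wide, 120 degrees apart, whose direction is not given and must be felt: turning the collar clockwise seen from above, at 0.3 to 1.35 rad from its start they come over the pins (within about 0.1 rad either way) and it can sink.
- heatsink: loose aluminium finned cylinder, 26 mm diameter, 36 mm high, 60 g, standing on the bench; origin at the centre of its underside, z up. In the housing it stands on the bore's floor, underside 27 mm above the bench.
- diffuser: loose white plastic puck with bevelled edges, 30 mm diameter (straight side from 2 to 22 mm up), 24 mm high, 30 g, lying on the bench; origin at the centre of its underside, z up. It may swap places with the heat sink. In the housing it lies on the heat sink, underside 63 mm above the bench.
- bezel_a: loose plain chrome ring, 74 mm across, 30 mm high, standing by; origin at the centre of its underside. Not to be moved.
- bezel_b: second such ring, 74 mm across, 30 mm high. Not to be moved.
- tape: loose cardboard roll, 90 mm across, 40 mm high. Not to be moved.
- bottle: clear bottle, 68 mm across, 190 mm high, on the left. Not to be moved.
- driver: screwdriver lying behind the jig. Not to be moved.
Things that resemble listed ones, but are neither listed nor needed, are in the scene too. What is shaped like the diffuser but brown or pink is not meant.

How it is judged (in metres and radians):
On the way, in this order (a step that is already met when the one before it is completed fails the run):
1. the heat sink stands let go on the floor of the housing's bore (horizontal distance between heatsink and housing below 0.007 m and z of heatsink in the frame of housing between 0.023 and 0.032 m and angle between heatsink's own z axis and vertical below 0.3 rad and contact force between the fingers and heatsink below 0.3 N), for 0.2 s.
2. the diffuser lies let go on the heat sink inside the housing (horizontal distance between each of heatsink, diffuser and housing below 0.007 m and z of heatsink in the frame of housing between 0.023 and 0.032 m and angle between each of heatsink, diffuser's own z axis and vertical below 0.3 rad and z of diffuser in the frame of housing between 0.057 and 0.069 m and contact force between the fingers and diffuser below 0.3 N), for 0.2 s.
3. the collar, turned, has sunk over the pins (horizontal distance between each of heatsink, diffuser and housing below 0.007 m and z of heatsink in the frame of housing between 0.023 and 0.032 m and angle between each of heatsink, diffuser's own z axis and vertical below 0.3 rad and z of diffuser in the frame of housing between 0.057 and 0.069 m and horizontal distance between collar and housing below 0.004 m and angle between collar's own z axis and vertical below 0.08 rad and z of collar in the frame of housing below 0.0725 m), for 0.1 s.
At the end, for the whole second after the job is handed in: the fingers are holding the collar (over 2 N) pushed home: underside less than 2.5 mm above its stop, within 4 mm of the housing's axis, level to 0.08 rad; heat sink within 5 mm of the bore's floor and diffuser within 6 mm of its seat on it, both within 7 mm of the axis and upright to 0.3 rad (horizontal distance between each of heatsink, diffuser and housing below 0.007 m and z of heatsink in the frame of housing between 0.023 and 0.032 m and angle between each of heatsink, diffuser's own z axis and vertical below 0.3 rad and z of diffuser in the frame of housing between 0.057 and 0.069 m and horizontal distance between collar and housing below 0.004 m and angle between collar's own z axis and vertical below 0.08 rad and z of collar in the frame of housing between 0.061 and 0.0675 m and contact force between the fingers and collar above 2 N); the arm keeps its last pose, push and grip.
It fails at once if another thing on the bench is moved by more than 40 mm (distance of any of bezel_a, bezel_b, tape, bottle, driver from where it was at the start of the episode above 0.04 m).
It also fails if it takes over 72 s, if anything falls off the work surface, if the arm or the gripper's body presses on something with over 40 N, if the wrist force passes 120 N, or if a joint passes its speed limit or range.

## Working session

There is one attempt and no reset: what is moved stays moved. The work goes in short steps, Python scripts to look and compute and a shell command to move; the robot and the scene stay as the last step left them, time stands still between calls to the robot, and variables do not carry over. Pictures are saved under pics/ and viewed, at most 10 in all, crops included, and the job is handed in when it is done.

```bash
ls; mkdir -p pics; python3 - <<'E'
from bench import status,eyes,r
import cv2,pickle,numpy as np
d={n:eyes.snapshot(n) for n in("scene","side","wrist")}
pickle.dump(d,open("s0.pkl","wb"))
for n in d:
    cv2.imwrite(f"pics/{n}0.png",cv2.resize(d[n]["img"][:,:,::-1],(800,600),interpolation=cv2.INTER_CUBIC))
    print(n,d[n]["mtx"].tolist(),d[n]["k1"],(-d[n]["R"].T@d[n]["t"]).round(0))
print(status.sense())
E
```

```text
pics
scene [[415.9966303356645, 0.0, 254.84846147982935], [0.0, 415.9966303356645, 190.8109755247155], [0.0, 0.0, 1.0]] -0.02672309166295179 [1571. -189.  990.]
side [[369.8383540150743, 0.0, 252.4947148340651], [0.0, 369.8383540150743, 197.9683356618866], [0.0, 0.0, 1.0]] -0.08337978483047966 [ 29. 710. 687.]
wrist [[306.4255221485178, 0.0, 267.0910927669921], [0.0, 306.4255221485178, 196.53942366137048], [0.0, 0.0, 1.0]] -0.008340478663026589 [ 282. -535.  373.]
{'time': 0.15, 'joint_pos': array([-7.42214363e+01,  7.50523631e+00,  8.53171385e+01, -3.52387027e-04,
        8.72621096e+01, -4.89108953e+00]), 'qd': array([-0.06174093, -0.06546335, -0.18842094,  0.01805761,  0.05925798,
        0.01655272]), 'joint_efforts': array([ 1.18410576e-04, -5.70064330e+01, -5.01156914e+01, -2.56848089e-04,
        9.61317157e-03,  9.04262674e-05]), 'tool_pos': array([ 211.70514154, -560.93763131,  230.46369904]), 'tcp_rot': array([-1.79915793e+02, -6.85262453e-03,  2.06696653e+01]), 'ft_force': array([ 0.64554913, -0.09018659, -0.27373593]), 'wrist_torque': array([-0.02420944,  0.01369161, -0.01531267]), 'grip_force': 0.0, 'finger_gap': 85.29155685535272}
```

View pics/scene0.png

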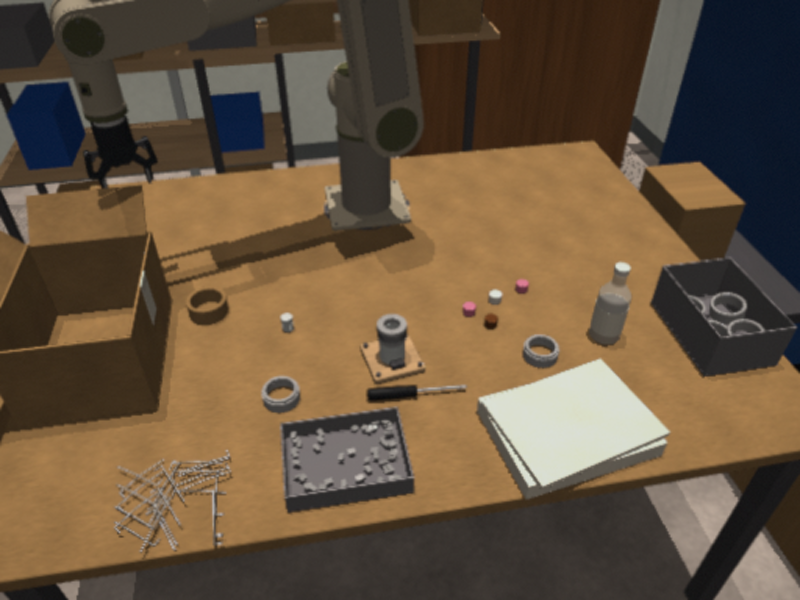

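View pics/side0.png

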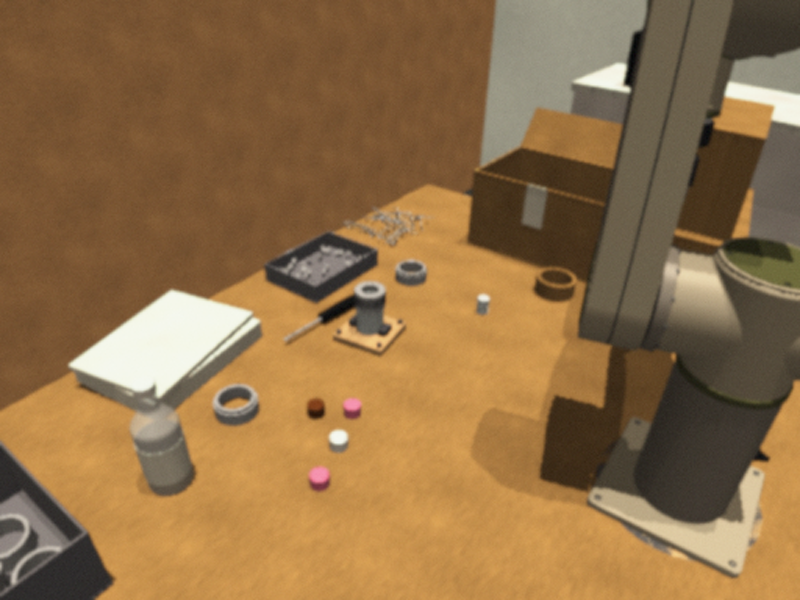

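The scene view shows the housing with its collar at (392,325). There is a small finned cylinder at (287,322), a white puck at (495,297), pink pucks at (469,309) and (522,286), and a brown one at (491,321). In the side view these are the collar (370,290), the cylinder (483,304) and the white puck (339,440). The white puck is the diffuser, as the pink and brown ones are excluded. I'll confirm both in an enlarged crop.

```bash
cat > h.py <<'E'
import numpy as np,cv2
def ray(c,uv):
    p=cv2.undistortPoints(np.array([[uv]],float),c["mtx"],np.array([c["k1"],0,0,0.]))[0,0]
    return -c["R"].T@c["t"], (lambda d:d/np.linalg.norm(d))(c["R"].T@np.array([p[0],p[1],1]))
def tri(obs):
    A=np.zeros((3,3));b=np.zeros(3);L=[ray(*o) for o in obs]
    for o,d in L:
        P=np.eye(3)-np.outer(d,d);A+=P;b+=P@o
    X=np.linalg.solve(A,b);return X,[np.linalg.norm((np.eye(3)-np.outer(d,d))@(X-o)) for o,d in L]
def onz(c,uv,z):
    o,d=ray(c,uv);return o+d*(z-o[2])/d[2]
def proj(c,X):
    return cv2.projectPoints(np.array([X],float),cv2.Rodrigues(c["R"])[0],c["t"],c["mtx"],np.array([c["k1"],0,0,0.]))[0][0,0]
E
python3 - <<'E'
import pickle,cv2,numpy as np
from h import *
d=pickle.load(open("s0.pkl","rb"))
pts={"hs":[(287,322),(483,304)],"diff":[(495,297),(339,440)],"col":[(392,325),(370,290)]}
rows=[]
for k,n in enumerate(("scene","side")):
    row=[]
    for o in pts:
        u,v=np.array(pts[o][k])/1.5625
        u0,v0=int(u)-20,int(v)-20
        c=d[n]["img"][v0:v0+40,u0:u0+40,::-1]
        row.append(cv2.resize(c,(264,264),interpolation=cv2.INTER_CUBIC));print(n,o,u0,v0)
    rows.append(np.hstack(row))
cv2.imwrite("pics/crop.png",np.vstack(rows))
for o in pts: print(o,tri([(d["scene"],np.array(pts[o][0])/1.5625),(d["side"],np.array(pts[o][1])/1.5625)]))
E
```

```text
scene hs 163 186
scene diff 296 170
scene col 230 188
side hs 289 174
side diff 196 261
side col 216 165
hs (array([ 475.91593681, -247.16005372,   17.82114083]), [np.float64(1.2986134442596342), np.float64(1.2986134442596806)])
diff (array([468.38068123, 234.39345076,  10.24486629]), [np.float64(1.8540221121774185), np.float64(1.8540221121772236)])
col (array([617.19832249, -34.51010415, 101.60238731]), [np.float64(1.887058913150467), np.float64(1.887058913150417)])
```

View pics/crop.png

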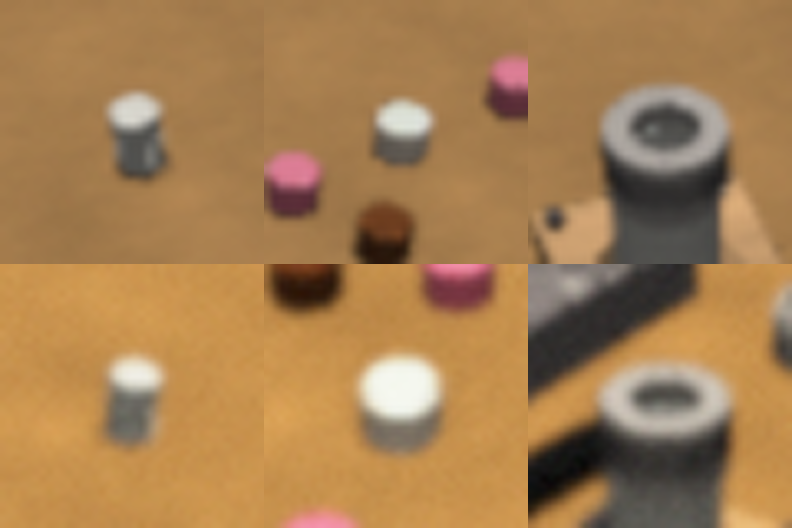

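The crops confirm both parts. The heat sink is the narrow tall finned metal cylinder, and the diffuser is the white puck with a height/width ratio around 0.8. Next I'll triangulate the top centres.

```bash
python3 - <<'E'
import pickle,numpy as np
from h import *
from bench import status
from scipy.spatial.transform import Rotation as Ro
d=pickle.load(open("s0.pkl","rb"))
P={"hs":((135,111,163,186),(135,111,289,174)),"diff":((140,119,296,170),(136,123,196,261)),"col":((138,128,230,188),(138,134,216,165))}
f=lambda a:((a[0]+.5)/6.6-.5+a[2],(a[1]+.5)/6.6-.5+a[3])
for o,(a,b) in P.items(): print(o,*tri([(d["scene"],f(a)),(d["side"],f(b))]))
s=status.sense();R=Ro.from_euler("xyz",s["tcp_rot"],degrees=True).as_matrix()
print("tool axes cols",R.round(3))
w=d["wrist"];print("cam in tool",R.T@(-w["R"].T@w["t"]-s["tool_pos"]),(w["R"]@R).round(3))
X=np.array([476,-247,0]);print("hs delta tool cm",R.T@(X-s["tool_pos"])/10)
E
```

```text
hs [ 477.05821009 -246.68214133   34.92287729] [np.float64(0.1882801736979283), np.float64(0.18828017369798045)]
diff [467.8007381  235.11847439  20.51948127] [np.float64(0.19001208972819522), np.float64(0.1900120897280776)]
col [617.06268795 -34.62949775 104.90328451] [np.float64(0.5867114936190595), np.float64(0.5867114936187888)]
tool axes cols [[ 0.936  0.353 -0.   ]
 [ 0.353 -0.936  0.001]
 [ 0.    -0.001 -1.   ]]
cam in tool [ 7.51498974e+01  9.47684923e-02 -1.42755789e+02] [[ 0.     1.     0.001]
 [-0.955  0.    -0.295]
 [-0.295 -0.     0.955]]
hs delta tool cm [ 35.80684663 -20.01001297  23.08008593]
```

```bash
python3 -m handwheel '{"series":[[[0,0,-6,0,0,0,1],[0,0,-10,0,0,0,1],[6,-3.3,-10,0,0,0,1],[12,-6.6,-10,0,0,0,1],[18,-10,-10,0,0,0,1],[24,-13.3,-8,0,0,0,0.6],[30,-16.7,-4,0,0,0,0.6],[35.8,-20,2,0,0,0,0.6],[35.8,-20,8,0,0,0,0.6],[35.8,-20,8,0,0,0,0.6],[35.8,-20,8,0,0,0,0.6],[35.8,-20,8,0,0,0,0.6]]]}' 40
cat > look.py <<'E'
import sys,cv2,pickle
from bench import eyes,status
w=eyes.snapshot("wrist");pickle.dump((w,status.sense()),open(sys.argv[1]+".pkl","wb"))
cv2.imwrite(f"pics/{sys.argv[1]}.png",w["img"][:,:,::-1])
E
python3 look.py w1
```

```text
time: 1.65
tool_pos: [476.4, -248.6, 152.6]
tcp_rot: [179.9, -0.0, 20.7]
ft_force: [0.1, 1.0, 0.2]
finger_gap: 51.3
grip_force: 0.0
```

View pics/w1.png

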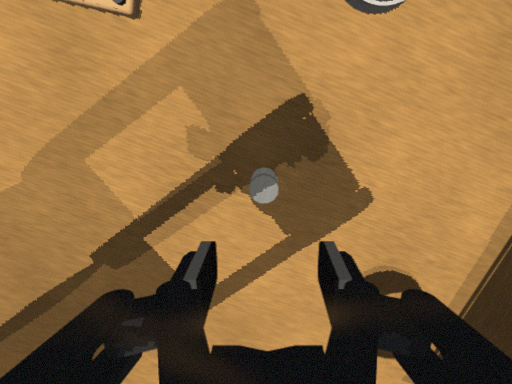

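The wrist view shows the heat sink's top disc at about (264,190), between the fingers and half shaded.

```bash
cat > tgt.py <<'E'
import sys,pickle,numpy as np
from h import *
from bench import status
from scipy.spatial.transform import Rotation as Ro
def delta(X,s=None):
    s=s or status.sense();R=Ro.from_euler("xyz",s["tcp_rot"],degrees=True).as_matrix()
    return (R.T@(np.array(X)-s["tool_pos"])/10).round(2)
if __name__=="__main__":
    n,u,v,z,zt=sys.argv[1],*map(float,sys.argv[2:])
    w,s=pickle.load(open(n+".pkl","rb"));X=onz(w,(u,v),z)
    print("X",X.round(1),"delta",delta([X[0],X[1],zt]), "now",s["tool_pos"].round(1))
E
python3 tgt.py w1 264 190 36 10
python3 - <<'E'
import pickle;from h import *
w,s=pickle.load(open("w1.pkl","rb"));d=pickle.load(open("s0.pkl","rb"))
a,b=((135.5)/6.6-.5+163,111.5/6.6-.5+186),(135.5/6.6-.5+289,111.5/6.6-.5+174)
print(tri([(w,(264,190)),(d["scene"],a),(d["side"],b)]))
E
```

```text
X [ 476.5 -245.9   36. ] delta [ 0.06 -0.37 14.35] now [ 476.9 -249.2  153.5]
(array([ 476.68394585, -246.32092823,   35.01777307]), [np.float64(0.5731982410347779), np.float64(0.5260529384809357), np.float64(0.310892662379997)])
```

```bash
python3 -m handwheel '{"series":[[[0.1,-0.15,5,0,0,0,0.6],[0.1,-0.15,10,0,0,0,0.6],[0.1,-0.15,12.5,0,0,0,0.6],[0.1,-0.15,14.1,0,0,0,0.6],[0.1,-0.15,14.1,0,0,0,0.6],[0.1,-0.15,14.1,0,0,0,0],[0.1,-0.15,14.1,0,0,0,0],[0.1,-0.15,14.1,0,0,0,0],[0.1,-0.15,14.1,0,0,0,0],[0.1,-0.15,14.1,0,0,0,0]]]}' 40
```

```text
time: 2.95
tool_pos: [478.0, -247.1, 12.4]
tcp_rot: [179.8, -0.1, 20.7]
ft_force: [-1.6, 0.4, 6.1]
finger_gap: 24.5
grip_force: 39.1
```

```bash
python3 -m handwheel '{"series":[[[0,0,-5,0,0,0,0],[0,0,-11,0,0,0,0],[0,0,-17,0,0,0,0],[5,-3.6,-19,0,0,0,0],[10,-7.2,-19,0,0,0,0],[15,-10.8,-19,0,0,0,0],[20.6,-14.84,-19,0,0,0,0],[20.6,-14.84,-19,0,0,0,0],[20.6,-14.84,-19,0,0,0,0],[20.6,-14.84,-19,0,0,0,0],[20.6,-14.84,-19,0,0,0,0],[20.6,-14.84,-19,0,0,0,0]]]}' 40; python3 look.py w2
```

```text
time: 4.45
tool_pos: [616.7, -35.5, 200.5]
tcp_rot: [180.0, -0.0, 20.6]
ft_force: [-0.5, -0.2, -1.6]
finger_gap: 24.6
grip_force: 39.5
```

View pics/w2.png

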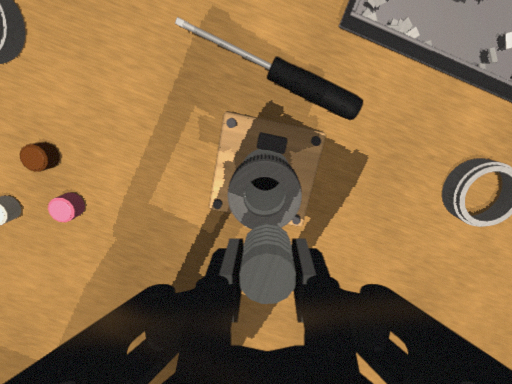

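The wrist view shows the collar ring at about (264,190) and the finned heat sink held below it at (267,265), upright in the fingers. I'll overlay the predicted rim circle to check it.

```bash
python3 - <<'E'
import pickle,cv2;from h import *
w,s=pickle.load(open("w2.pkl","rb"))
t=np.linspace(0,2*np.pi,60)
im=cv2.resize(w["img"][:,:,::-1][100:320,150:390],None,fx=2.5,fy=2.5,interpolation=cv2.INTER_CUBIC)
print("c",proj(w,[617.06,-34.63,107]))
for R,col in((30,(0,0,255)),(17,(0,255,0))):
    q=np.array([proj(w,[617.06+R*np.cos(a),-34.63+R*np.sin(a),107]) for a in t])
    cv2.polylines(im,[((q-[150,100]+.5)*2.5).astype(int)],True,col,1)
cv2.imwrite("pics/ov.png",im)
E
```

```text
c [266.12860779 198.24847001]
```

View pics/ov.png

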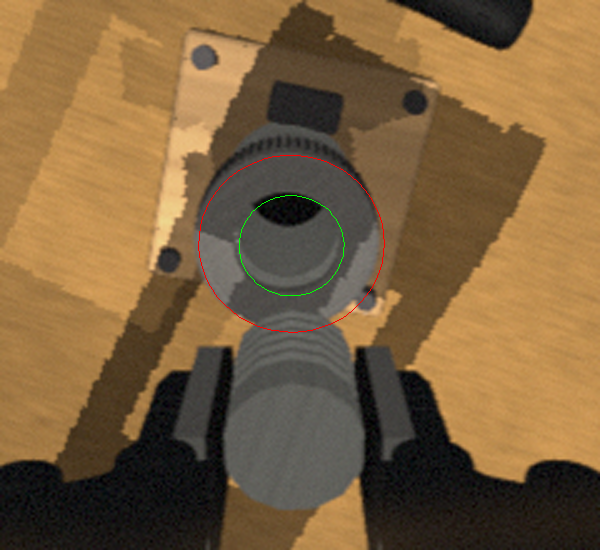

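```bash
python3 - <<'E'
import pickle;from h import *;from tgt import delta
w,s=pickle.load(open("w2.pkl","rb"))
f=lambda x,y:((x+.5)/2.5-.5+150,(y+.5)/2.5-.5+100)
for z in(224,226): X=onz(w,f(293,447),z);print("held",z,X,"from tcp(tool cm)",delta(X,s))
X=onz(w,f(287.5,239),107);print("collar",X,delta(X,s),s["tool_pos"],s["tcp_rot"])
E
```

```text
held 224 [616.77259789 -35.49871767 224.        ] from tcp(tool cm) [-0.    0.02 -2.35]
held 226 [617.94965512 -35.05809435 226.        ] from tcp(tool cm) [ 0.12  0.02 -2.55]
collar [618.98872075 -32.67666453 107.        ] [ 0.3  -0.17  9.35] [616.76335272 -35.33942431 200.47216522] [ 1.79991669e+02 -1.21930997e-02  2.06071698e+01]
```

```bash
python3 -m handwheel '{"series":[[[0.18,-0.1,4,0,0,0,0],[0.18,-0.1,6,0,0,0,0],[0.18,-0.1,7.5,0,0,0,0],[0.18,-0.1,8.3,0,0,0,0],[0.18,-0.1,9.1,0,0,0,0],[0.18,-0.1,9.1,0,0,0,0],[0.18,-0.1,9.1,0,0,0,0]]]}'
```

```text
time: 5.38
tool_pos: [618.7, -33.0, 110.0]
tcp_rot: [180.0, -0.1, 20.7]
ft_force: [-0.3, -0.8, -0.5]
finger_gap: 24.9
grip_force: 39.5
```

```bash
python3 -m handwheel '{"series":[[[0,0,0,0,0,0,0.45],[0,0,0,0,0,0,0.45],[0,0,0,0,0,0,0.45],[0,0,0,0,0,0,0.45],[0,0,-5,0,0,0,0.6],[0,0,-9,0,0,0,0.6],[0,0,-9,0,0,0,0.6],[0,0,-9,0,0,0,0.6]]]}'; python3 look.py w3; python3 - <<'E'
import pickle,cv2;from h import *
w,s=pickle.load(open("w3.pkl","rb"))
im=cv2.resize(w["img"][:,:,::-1][120:270,180:350],None,fx=4,fy=4,interpolation=cv2.INTER_CUBIC)
cv2.imwrite("pics/w3c.png",im)
E
```

```text
time: 6.38
tool_pos: [618.1, -33.0, 198.9]
tcp_rot: [-180.0, 0.0, 20.7]
ft_force: [-0.5, -0.0, -0.3]
finger_gap: 50.9
grip_force: 0.0
```

View pics/w3c.png

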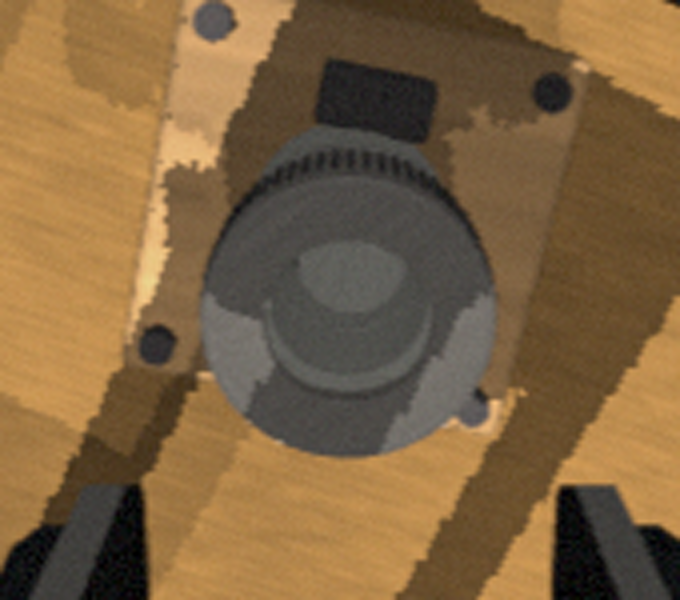

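The heat sink has dropped in: its disc is visible deep in the bore, at about (350,275) in the crop. The collar outline is centred near (348,315). Next I'll refine the collar and work out the puck positions.

```bash
python3 - <<'E'
import pickle;from h import *;from tgt import delta
w,s=pickle.load(open("w3.pkl","rb"));d=pickle.load(open("s0.pkl","rb"))
f=lambda x,y:np.array(((x+.5)/4-.5+180,(y+.5)/4-.5+120))
t=np.linspace(0,2*np.pi,180)
from scipy.optimize import least_squares
def res(p):
    q=np.array([proj(w,[p[0]+30*np.cos(a),p[1]+30*np.sin(a),107]) for a in t])
    return [q[:,0].min()-f(202,0)[0],q[:,0].max()-f(495,0)[0],q[:,1].max()-f(0,458)[1],q[:,1].min()-f(0,172)[1]]
o=least_squares(res,[618,-33]);print("collar",o.x,o.fun,delta([*o.x,107],s))
for n,a,b in(("pinkA",(469,309),(352,408)),("pinkB",(522,286),(319,478)),("brown",(491,321),(316,408)),("diff",(495,297),(339,440))):
    X,e=tri([(d["scene"],np.array(a)/1.5625),(d["side"],np.array(b)/1.5625)]);print(n,X.round(0))
print(delta([468,235,150]),s["tool_pos"],s["tcp_rot"])
E
```

```text
collar [617.95367599 -32.76360119] [-0.68433021  0.68382083 -0.18331586  0.20686278] [0.06 0.01 9.09]
pinkA [499. 164.  10.]
pinkB [442. 310.  10.]
brown [547. 202.  10.]
diff [468. 234.  10.]
[ -4.53 -30.34   4.83] [617.51727948 -32.87932972 197.88167727] [-1.79943886e+02  1.04020601e-01  2.06695409e+01]
```

```bash
python3 -m handwheel '{"series":[[[-0.9,-6,0,0,0,0,0.55],[-1.8,-12,0,0,0,0,0.55],[-2.7,-18,0,0,0,0,0.55],[-3.6,-24,0,0,0,0,0.55],[-4.6,-30.4,2,0,0,0,0.55],[-4.6,-30.4,5,0,0,0,0.55],[-4.6,-30.4,5,0,0,0,0.55],[-4.6,-30.4,5,0,0,0,0.55],[-4.6,-30.4,5,0,0,0,0.55]]]}'; python3 look.py w4; python3 - <<'E'
import cv2
im=cv2.imread("pics/w4.png");cv2.imwrite("pics/w4c.png",cv2.resize(im[90:290,170:370],None,fx=3,fy=3,interpolation=cv2.INTER_CUBIC))
E
```

```text
time: 7.55
tool_pos: [469.1, 234.7, 150.6]
tcp_rot: [180.0, -0.1, 20.6]
ft_force: [0.4, -0.4, -0.6]
finger_gap: 46.8
grip_force: 0.0
```

View pics/w4c.png

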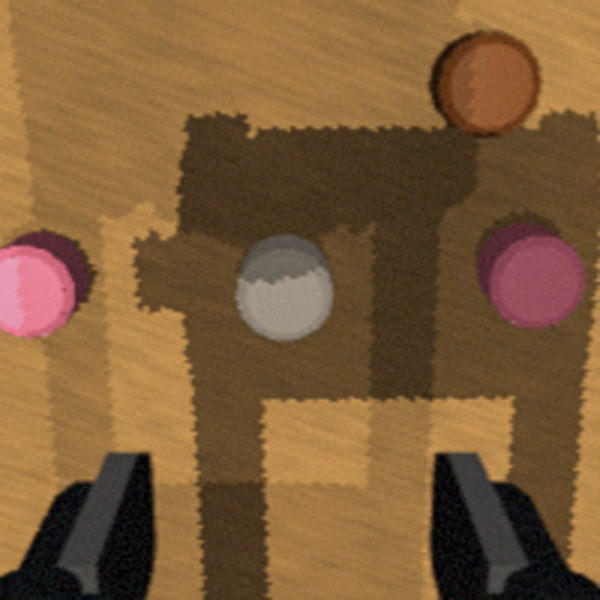

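The white puck is centred at about (284,291) in the crop, which is px (264.5,186.7). A pink puck sits on each side and the brown one is at the upper right, all clear of the fingers.

```bash
python3 tgt.py w4 264.5 186.7 22 4; python3 - <<'E'
import pickle;from h import *
w,s=pickle.load(open("w4.pkl","rb"));d=pickle.load(open("s0.pkl","rb"))
a,b=(140.5/6.6-.5+296,119.5/6.6-.5+170),(136.5/6.6-.5+196,123.5/6.6-.5+261)
print(tri([(w,(264.5,186.7)),(d["scene"],a),(d["side"],b)]))
E
```

```text
X [469.2 237.2  22. ] delta [ 0.07 -0.23 14.66] now [469.1 234.8 150.6]
(array([468.0720631 , 235.78460324,  20.41178278]), [np.float64(1.4322389045772397), np.float64(0.5394163020801203), np.float64(0.9041542295135492)])
```

```bash
python3 -m handwheel '{"series":[[[0.14,-0.1,5,0,0,0,0.55],[0.14,-0.1,10,0,0,0,0.55],[0.14,-0.1,13,0,0,0,0.55],[0.14,-0.1,14.5,0,0,0,0.55],[0.14,-0.1,14.5,0,0,0,0.55],[0.14,-0.1,14.5,0,0,0,0],[0.14,-0.1,14.5,0,0,0,0],[0.14,-0.1,14.5,0,0,0,0],[0.14,-0.1,14.5,0,0,0,0]]]}' 30
```

```text
time: 8.72
tool_pos: [470.6, 237.2, 6.3]
tcp_rot: [180.0, -0.2, 20.7]
ft_force: [0.2, -0.5, 6.9]
finger_gap: 28.7
grip_force: 30.2
```

```bash
python3 -m handwheel '{"series":[[[0,0,-6,0,0,0,0],[0,0,-12,0,0,0,0],[0,0,-18,0,0,0,0],[0.9,6,-19.6,0,0,0,0],[1.8,12,-19.6,0,0,0,0],[2.7,18,-19.6,0,0,0,0],[3.6,24,-19.6,0,0,0,0],[4.46,30.48,-19.6,0,0,0,0],[4.46,30.48,-19.6,0,0,0,0],[4.46,30.48,-19.6,0,0,0,0],[4.46,30.48,-19.6,0,0,0,0],[4.46,30.48,-19.6,0,0,0,0]]]}'; python3 -m handwheel '{"series":[[[0,0,4,0,0,0,0],[0,0,7,0,0,0,0],[0,0,7,0,0,0,0],[0,0,7,0,0,0,0]]]}'; python3 look.py w5; python3 - <<'E'
import cv2,pickle;from h import *
w,s=pickle.load(open("w5.pkl","rb"));im=w["img"][:,:,::-1]
im=cv2.resize(im[130:330,160:370],None,fx=2.9,fy=2.9,interpolation=cv2.INTER_CUBIC)
t=np.linspace(0,2*np.pi,60);print(s["tool_pos"])
for R,c,z in((30,(618,-32.8),107),(17,(618,-32.8),107),(15,s["tool_pos"][:2],s["tool_pos"][2]+17)):
    q=np.array([proj(w,[c[0]+R*np.cos(a),c[1]+R*np.sin(a),z]) for a in t])
    cv2.polylines(im,[((q-[160,130]+.5)*2.9).astype(int)],True,(0,0,255) if z==107 else (0,255,0),1)
cv2.imwrite("pics/w5c.png",im)
E
```

```text
time: 10.22
tool_pos: [617.9, -31.4, 200.7]
tcp_rot: [180.0, -0.0, 20.8]
ft_force: [-0.5, 0.3, -1.0]
finger_gap: 28.0
grip_force: 30.0
time: 10.72
tool_pos: [618.9, -32.3, 131.9]
tcp_rot: [180.0, -0.1, 20.7]
ft_force: [0.1, -1.1, 0.6]
finger_gap: 28.1
grip_force: 30.0
[619.36225581 -32.54593208 132.51156234]
```

View pics/w5c.png

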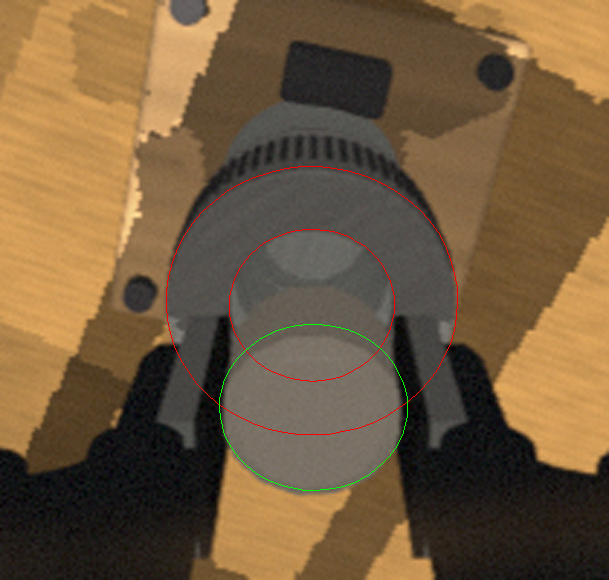

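The collar outline matches the prediction, and the held puck is centred on the tool axis to about 1 mm. The heat sink is visible in the bore.

```bash
python3 -m handwheel '{"series":[[[0,0,1.2,0,0,0,0],[0,0,1.7,0,0,0,0],[0,0,2.1,0,0,0,0],[0,0,2.1,0,0,0,0],[0,0,2.1,0,0,0,0]]]}'
```

```text
time: 11.4
tool_pos: [618.3, -32.8, 109.5]
tcp_rot: [180.0, -0.0, 20.7]
ft_force: [-0.1, 0.7, -0.8]
finger_gap: 28.5
grip_force: 30.0
```

```bash
python3 -m handwheel '{"series":[[[0,0,0.15,0,0,0,0],[0,0,0.15,0,0,0,0],[0,0,0.15,0,0,0,0.45],[0,0,0.15,0,0,0,0.45],[0,0,0.15,0,0,0,0.45],[0,0,0.15,0,0,0,0.45],[0,0,-5,0,0,0,0.6],[0,0,-9,0,0,0,0.6],[0,0,-9,0,0,0,0.6],[0,0,-9,0,0,0,0.6]]]}'; python3 look.py w6; python3 - <<'E'
import cv2,pickle;from h import *
w,s=pickle.load(open("w6.pkl","rb"));im=w["img"][:,:,::-1]
im=cv2.resize(im[120:270,180:350],None,fx=4,fy=4,interpolation=cv2.INTER_CUBIC)
cv2.imwrite("pics/w6c.png",im)
E
```

```text
time: 12.65
tool_pos: [618.0, -32.8, 198.9]
tcp_rot: [-180.0, 0.0, 20.7]
ft_force: [-1.0, -0.4, 0.1]
finger_gap: 51.6
grip_force: 0.0
```

View pics/w6c.png

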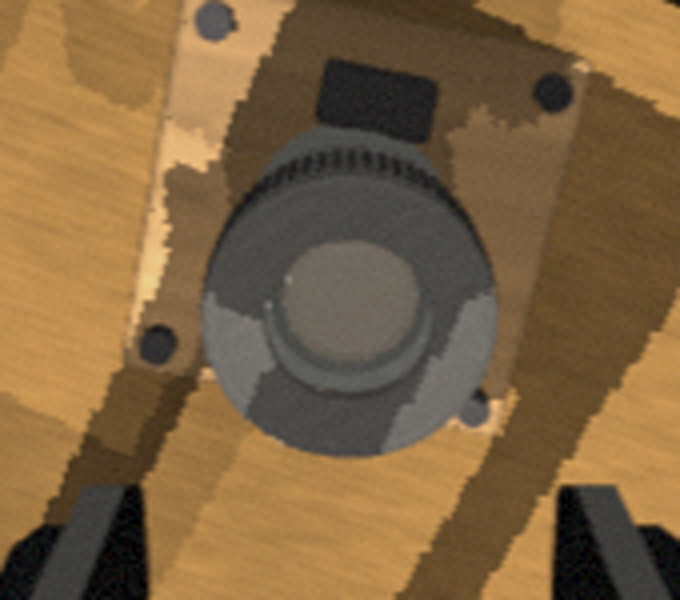

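The diffuser lies flat inside, with its disc at about (350,300) in the crop. Now I'll turn the wrist back 90° and grip the collar.

```bash
python3 -m handwheel '{"series":[[[0,0,0,0,0,-0.18,1],[0,0,0,0,0,-0.36,1],[0,0,0,0,0,-0.54,1],[0,0,0,0,0,-0.72,1],[0,0,0,0,0,-0.9,1],[0,0,0,0,0,-1.08,1],[0,0,0,0,0,-1.26,1],[0,0,3,0,0,-1.44,1],[0,0,6,0,0,-1.57,1],[0,0,9,0,0,-1.57,1],[0,0,11.5,0,0,-1.57,1],[0,0,11.5,0,0,-1.57,1]]]}'
python3 -m handwheel '{"series":[[[0,0,0,0,0,0,1],[0,0,0,0,0,0,0.75],[0,0,0,0,0,0,0.65],[0,0,0,0,0,0,0.65],[0,0,0,0,0,0,0.65],[0,0,0,0,0,0,0.65],[0,0,0,0,0,0,0.65]]]}' 30; python3 -c "
from bench import status;s=status.sense();print(s['joint_pos'],s['wrist_torque'])"
```

```text
time: 14.2
tool_pos: [614.8, -32.3, 79.8]
tcp_rot: [-179.6, -0.2, 110.6]
ft_force: [0.6, 0.7, 0.6]
finger_gap: 85.4
grip_force: 0.0
time: 15.08
tool_pos: [619.2, -32.9, 85.9]
tcp_rot: [179.9, 0.1, 110.6]
ft_force: [-1.1, -0.6, 6.2]
finger_gap: 58.9
grip_force: 32.7
[-7.78017526e+00  1.66848837e+01  9.03459426e+01 -3.22241021e-03
  7.28287431e+01 -2.84057311e+01] [-0.02399666  0.16542621 -0.08576175]
```

```bash
python3 -m handwheel '{"series":[[[0,0,0.1,0,0,0.05,0.65],[0,0,0.15,0,0,0.1,0.65],[0,0,0.15,0,0,0.15,0.65],[0,0,0.15,0,0,0.2,0.65],[0,0,0.15,0,0,0.2,0.65]]]}' 50; python3 -m handwheel '{"series":[[[0,0,0,0,0,0.04,0.65],[0,0,0,0,0,0.08,0.65],[0,0,0,0,0,0.12,0.65],[0,0,0,0,0,0.16,0.65],[0,0,0,0,0,0.2,0.65]]]}'
```

```text
time: 15.7
tool_pos: [619.2, -33.8, 85.7]
tcp_rot: [179.9, 0.1, 99.1]
ft_force: [-5.7, -2.3, 14.7]
finger_gap: 58.7
grip_force: 52.6
time: 16.32
tool_pos: [618.9, -34.1, 85.7]
tcp_rot: [179.9, 0.1, 87.7]
ft_force: [-7.3, -4.1, 16.8]
finger_gap: 59.0
grip_force: 52.8
```

```bash
for i in 1; do python3 -m handwheel '{"series":[[[0,0,0,0,0,0.04,0.65],[0,0,0,0,0,0.08,0.65],[0,0,0,0,0,0.12,0.65],[0,0,0,0,0,0.12,0.65]]]}'; done
```

```text
time: 16.82
tool_pos: [618.9, -33.9, 85.7]
tcp_rot: [179.9, 0.1, 80.8]
ft_force: [-8.6, -3.4, 17.0]
finger_gap: 59.1
grip_force: 52.8
```

```bash
python3 -m handwheel '{"series":[[[0,0,0,0,0,0.04,0.65],[0,0,0,0,0,0.08,0.65],[0,0,0,0,0,0.12,0.65],[0,0,0,0,0,0.12,0.65]]]}'
```

```text
time: 17.32
tool_pos: [618.7, -33.3, 84.5]
tcp_rot: [179.9, 0.0, 73.9]
ft_force: [-4.5, -1.2, 8.1]
finger_gap: 59.1
grip_force: 52.0
```

z fell 1.2 mm and the push force halved, so the keyways are probably coming over the pins. I'll push down here.

```bash
python3 -m handwheel '{"series":[[[0,0,0.1,0,0,0,0.65],[0,0,0.2,0,0,0,0.65],[0,0,0.3,0,0,0,0.65],[0,0,0.3,0,0,0,0.65]]]}'
```

```text
time: 17.82
tool_pos: [618.3, -32.9, 81.8]
tcp_rot: [180.0, 0.0, 73.9]
ft_force: [-6.7, 1.0, 10.4]
finger_gap: 58.8
grip_force: 52.2
```

```bash
python3 -m handwheel '{"series":[[[0,0,0.1,0,0,0.02,0.65],[0,0,0.2,0,0,0.04,0.65],[0,0,0.3,0,0,0.04,0.65],[0,0,0.4,0,0,0.04,0.65],[0,0,0.4,0,0,0.04,0.65]]]}'
```

```text
time: 18.45
tool_pos: [618.2, -33.0, 76.4]
tcp_rot: [180.0, 0.0, 71.7]
ft_force: [-3.3, -1.0, 4.1]
finger_gap: 58.4
grip_force: 52.5
```

```bash
python3 -m handwheel '{"series":[[[0,0,0.15,0,0,0,0.65],[0,0,0.3,0,0,0,0.65],[0,0,0.4,0,0,0,0.65],[0,0,0.45,0,0,0,0.65],[0,0,0.45,0,0,0,0.65],[0,0,0.45,0,0,0,0.65]]]}'
```

```text
time: 19.2
tool_pos: [618.3, -33.0, 74.3]
tcp_rot: [180.0, 0.0, 71.7]
ft_force: [-14.0, -0.6, 22.2]
finger_gap: 58.5
grip_force: 54.4
```

```bash
python3 -m handwheel '{"series":[[[0,0,-0.1,0,0,0,0.65],[0,0,-0.1,0,0,0,0.65],[0,0,-0.1,0,0,0,0.65],[0,0,-0.1,0,0,0,0.65]]]}'
```

```text
time: 19.7
tool_pos: [618.3, -33.0, 74.4]
tcp_rot: [180.0, 0.0, 71.7]
ft_force: [-9.1, 0.5, 14.1]
finger_gap: 58.8
grip_force: 53.6
```

The collar is against a hard stop: 8 N less push moved it only 0.1 mm. Its total drop of about 11.4 mm agrees with the expected 12 mm, and it is pressed down with 14 N.

```bash
python3 -c "
from bench import r;print(r.hand_in())"
```

```text
the job is handed in; nothing more can be done
None
```

I handed in the job at about 20 s: the heat sink and diffuser are in the housing, and the collar, turned about 0.68 rad, is held pushed home with about 14 N; no verdict was returned, and I confirmed "home" by force and height rather than by a final picture.

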